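File inspected parts in the bottom sample tray and close the stack

ROBOT

A 7-joint arm with a two-finger parallel gripper is mounted at the origin on the work surface. World frame = base frame: x ahead of the robot, y to its left, z up, the work surface at z = 0. Lengths are in m, angles in rad, forces in N, time in s.
With the tool pointing down it reaches from about 0.375 to 0.925 m from the base axis. Payload 3.1 kg.
Tool frame: the origin (TCP) lies between the finger pads; the fingertips stand 11 mm ahead of it and the grasp point (between the pads) lies 8 mm behind it; z points along the fingers, y is the direction in which the jaws open and shut (so a half turn about z gives the same grasp; the last joint's range is limited). The gripper opens to 85 mm and grips with 20 to 120 N. Pads are 22 mm wide; open, the fingers measure 114 mm over their backs; the gripper's body (76 mm by 85 mm) begins 54 mm behind the grasp point. The pads swing forward as they close: fully open they stand 13 mm farther back than shut.
Start: joints at [1.224, 0.383, 0.044, 1.598, -0.018, 1.161, -0.05], TCP at [0.16, -0.63, 0.242] pointing down, gripper open.
Joint ranges: [-2.61, 2.61], [-0.41, 2.15], [-1.48, 1.57], [0, 2.5], [-1.57, 4.71], [0.05, 1.97], [-2.85, 2.85]. Speed limits (rad/s): [2.79, 2.79, 3.14, 3.14, 3.14, 3.14, 3.14].

INTERFACE

Orientations are given as a 3x3 rotation matrix whose columns are the frame's x, y, z axes.
In Python, from station import arm, eyes, workorder gives the robot as it stands.
- The arm moves only by the tool servo_tool, never from a script. Its arguments are lists of equal length, an entry for each row: "dp": the shift along the tool's x, y, z in mm, a list of three; "roll": the turn about the tool's z in rad. In form: {"dp": [[tx, ty, tz], ...], "roll": [roll, ...]}. A call has exactly 10 rows; each row is the pose to reach, as a shift and turn from the pose commanded when the call began, along the tool's axes at that moment; what a row does not reach only later rows make up. A row lasts 1/8 s, in which the tool goes at most 62.5 mm and 10.7 degrees, less where a joint would pass 70% of its speed; a pose out of reach is approached as far as the arm can. A call with a gripper value outside its range is refused whole. "claw" is the closure, from -1 (fully open) to 1 (shut), set as the call begins (left out, the last holds). The fingers move at their own pace and stop on an object; the grip force is fixed at half the most. Time passes only in rows, so rows that repeat a pose let the fingers close, or fill a call up. It gives the time, the measured TCP pose, the force and the opening at its end, in the units of the state.
- arm.sense(): the state, without advancing time (a new reading comes with each control period).
- eyes.read_camera(name): name is "scene" or "side" or "wrist"; returns (picture, depth): 480x640x3 uint8, red, green, blue; 480x640 float32, m along the optical axis (not along the pixel's ray), 0 where there is no reading.
- eyes.calibration(name): a dict with "vertical_fov" (degrees; the focal length in pixels is half the picture's height over the tangent of half this angle, whatever the lens; pixels are square), "cx", "cy" (the principal point, pixels), "cam_to_world" (4x4, takes a point from camera to world coordinates). Camera axes: x right, y down, z forward; pixel columns grow to the right and rows downward; lengths in m; the calibration is good to about 2 mm. A picture is of the moment at which its call begins: read the wrist's pose just before it. calibration takes no time and is no camera call; for the wrist camera it gives the pose at the moment of the call.
- workorder.finish_job(): hands the job in, once; it reports no verdict.
Trained networks look in the newest picture that a camera, given by its name, has taken for a name from the list of things; names that differ only in an ending like _2 or _b are one class to them, and where a whole thing is asked for, a point or a joint stands for the part that bears it (a point fixed in the world has none). Each returns a list of dicts, best first, with "p" (0 to 1); they miss things now and then, are a little off and sometimes report something else, mostly with a low value. They report only what shows in the picture. A call takes as long as a camera call. They do not tell look-alikes from the thing itself.
- eyes.boxes_of(camera, query): "location" ([x, y, z] in m, in world coordinates, good to about 4 mm: the middle of the surface that is visible of it).
- eyes.place_of(camera, query): "location" ([x, y, z] in m, in world coordinates, good to about 4 mm: a listed point, or the origin of a listed thing).
The state is a dict: "clock": time; "joints": joint angles; "qvel": joint speeds; "joint_torque": joint torques, N m; "tcp_pos": TCP position; "eef_rot": TCP orientation; "force": force on the tool from outside, world axes, zero at the start; "torque": the same for the moment, N m; "grip_width": opening from 0.0 (shut) to 1.0 (fully open).
Only numpy, scipy, OpenCV 4.12 (cv2) and the standard library are available. Lean on these libraries where they do the work, as an engineer would, in place of code of your own. Each camera call takes 0.05 s, during which the arm holds its last target. There are 200 camera calls.

TASK

At the inspection bench, lift the yellow and white trays off the stack and set them aside on the bench, then put every steel part from the white stage disc into the orange tray left in its dock: one per pocket, flange flat on the tray floor and boss up. Then restack as before, white tray on the orange one and yellow on white, and close the stack with the grey lid, everything nested fully home. Leave the cleaner bottle, the mug and the wooden gauge box where they are.

Things in the scene. Friction and masses are not known exactly. Their poses are not given: they have to be found in the camera images.
- dock: Fixed aluminium dock plate, 178 x 78 mm (its x, y); origin at the centre of its underside, on the bench (z = 0). The orange tray rests on its top face, 10 mm above the bench, inside a rim 6 mm higher (3 mm play). At the start the stack stands in it: orange at the bottom, then white, then yellow on top.
- tray_orange_c (a point): Orange tray, 400 g, bottom of the stack; 160 x 60 x 50 mm (its x, y, z); this point is its middle, 25 mm above its underside. Same shell as the other trays (see white). Floor 6 mm above the underside, with three pockets in a row at x = -49.7, 0, +49.7 mm, y = 0 in this frame, each 46.7 (x) by 52 mm (y), parted by ribs 8 mm high.
- tray_white_c (a point): White tray, black insert, 220 g, starts on the orange one; 160 x 60 x 50 mm (its x, y, z); this point is its middle, 25 mm above its underside. All trays: 6 mm end walls stand the full height and turn 14 mm round the corners; long sides are low lips, 4 mm thick, top 22 mm above the underside, outer faces 60 mm apart: grip across them at mid-length.
- tray_yellow_c (a point): Yellow tray, black insert, 220 g, top of the stack; 160 x 60 x 50 mm (its x, y, z); this point is its middle, 25 mm above its underside. The underside of every tray is a plug 142 x 46 mm that drops 4 mm into the mouth of the tray below with 3 mm play each way, so trays stack at 46 mm pitch, either end either way.
- lid_c (a point): Grey lid, 150 g: plate 160 x 60 mm (its x, y), red grip bar on top 60 mm long (x), 20 mm wide, 24 mm tall. This point is the bar's middle, 22 mm above the lid's underside, 12 mm above the plate. Its plug drops 4 mm into a tray's mouth with 3 mm play; its underside is then 46 mm above that tray's underside. Starts flat at bench level on a black mat.
- part1_c (a point): Turned steel part, 36 mm tall, 120 g: flange 40 mm across, 6 mm thick, at the bottom; boss 22 mm across, 30 mm tall above it. This point is on its axis, 18 mm above the flange's underside; z points along the boss. Starts boss up at bench level on the white stage disc. May be absent.
- part2_c (a point): Turned steel part, 36 mm tall, 120 g: flange 40 mm across, 6 mm thick, at the bottom; boss 22 mm across, 30 mm tall above it. This point is on its axis, 18 mm above the flange's underside; z points along the boss. Starts boss up at bench level on the white stage disc. May be absent.
- part3_c (a point): Turned steel part, 36 mm tall, 120 g: flange 40 mm across, 6 mm thick, at the bottom; boss 22 mm across, 30 mm tall above it. This point is on its axis, 18 mm above the flange's underside; z points along the boss. Starts boss up at bench level on the white stage disc. May be absent.
- cleaner_c (a point): Bystander: clear cleaner bottle, 48 mm across, 110 mm tall; this point is on its axis 55 mm up.
- mug_c (a point): Bystander: blue mug, 76 mm across with a handle, 90 mm tall; this point is on its axis 45 mm up.
- gauge_box_c (a point): Bystander: dark wooden box 90 x 60 x 30 mm (x, y, z); this point is its centre.
Mind the look-alikes: they are no part of the job. What is shaped like the part that bears part2_c but blue is not meant. What is shaped like the part that bears tray_white_c but green is not meant.

How it is judged:
On the way, in this order (a step that is already met when the one before it is completed fails the run):
1. the yellow and white trays are set down flat on the bench, clear of the dock (or one on the other), and let go (height (world z) of each of tray_white_c, tray_yellow_c below 0.08 m and horizontal distance between each of tray_white_c, tray_yellow_c and dock above 0.09 m and angle between each of tray_white_c, tray_yellow_c's own z axis and vertical below 0.1 rad and contact force between each of tray_white, tray_yellow and the fingers below 0.5 N), for 0.2 s.
2. every part sits in a pocket of the orange tray, flange flat on the floor, boss up (x of part1_c in the frame of tray_orange_c between -0.07 and 0.07 m and y of part1_c in the frame of tray_orange_c between -0.012 and 0.012 m and z of part1_c in the frame of tray_orange_c between -0.0035 and 0.0025 m and angle between each of part1_c, part2_c, part3_c's own z axis and vertical below 0.1 rad and x of part2_c in the frame of tray_orange_c between -0.07 and 0.07 m and y of part2_c in the frame of tray_orange_c between -0.012 and 0.012 m and z of part2_c in the frame of tray_orange_c between -0.0035 and 0.0025 m and x of part3_c in the frame of tray_orange_c between -0.07 and 0.07 m and y of part3_c in the frame of tray_orange_c between -0.012 and 0.012 m and z of part3_c in the frame of tray_orange_c between -0.0035 and 0.0025 m), for 0.2 s.
3. the white tray is nested on the orange one (x of tray_white_c in the frame of tray_orange_c between -0.006 and 0.006 m and y of tray_white_c in the frame of tray_orange_c between -0.006 and 0.006 m and z of tray_white_c in the frame of tray_orange_c between 0.0435 and 0.0485 m and angle between the x axis of tray_white_c and the x axis of tray_orange_c, either way round below 0.08 rad and angle between tray_white_c's own z axis and vertical below 0.04 rad), for 0.2 s.
4. the yellow tray is nested on the white one (x of tray_yellow_c in the frame of tray_white_c between -0.006 and 0.006 m and y of tray_yellow_c in the frame of tray_white_c between -0.006 and 0.006 m and z of tray_yellow_c in the frame of tray_white_c between 0.0435 and 0.0485 m and angle between the x axis of tray_yellow_c and the x axis of tray_white_c, either way round below 0.08 rad and angle between tray_yellow_c's own z axis and vertical below 0.04 rad), for 0.2 s.
At the end, for the whole second after the job is handed in: The orange tray is in its dock (within 6 mm) with every part flat in a pocket (flange on the floor within 2.5 mm, boss up within 0.1 rad); white is nested on orange, yellow on white and the lid on yellow (each within 6 mm sideways, 2.5 mm in height, 0.04 rad of tilt), at rest (all of step 2 and all of step 3 and all of step 4 and x of tray_orange_c in the frame of dock between -0.006 and 0.006 m and y of tray_orange_c in the frame of dock between -0.006 and 0.006 m and z of tray_orange_c in the frame of dock between 0.032 and 0.038 m and x of lid_c in the frame of tray_yellow_c between -0.006 and 0.006 m and y of lid_c in the frame of tray_yellow_c between -0.006 and 0.006 m and z of lid_c in the frame of tray_yellow_c between 0.0405 and 0.0455 m and angle between the x axis of lid_c and the x axis of tray_yellow_c, either way round below 0.08 rad and angle between lid_c's own z axis and vertical below 0.04 rad and linear speed of each of tray_white, tray_yellow, lid below 0.02 m/s); the robot touches nothing.
It fails at once if the cleaner is pushed more than 30 mm or tipped (distance of cleaner_c from where it was at the start of the episode above 0.03 m or angle between cleaner_c's own z axis and vertical above 0.5 rad).
It fails at once if the mug is pushed more than 30 mm or tipped (distance of mug_c from where it was at the start of the episode above 0.03 m or angle between mug_c's own z axis and vertical above 0.5 rad).
It fails at once if the gauge box is pushed more than 30 mm or tipped (distance of gauge_box_c from where it was at the start of the episode above 0.03 m or angle between gauge_box_c's own z axis and vertical above 0.5 rad).
Of part1, part2, part3 only 2 to 3 are there at a start; the rules pass over those that are not, and their reading is None.
At some moment in a run one of part1, part2, part3, lid may be knocked a few centimetres aside while the robot is not near it.
It also fails if it takes over 210 s, if anything falls off the work surface, if the arm or the gripper's body presses on something with over 40 N, if the wrist force passes 120 N, or if a joint passes its speed limit or range.

## Working session

There is one attempt and no reset: what is moved stays moved. The work goes in short steps, Python scripts to look and compute and a tool call to move; the robot and the scene stay as the last step left them, time stands still between calls to the robot, and variables do not carry over. Pictures are saved under pics/ and viewed, about 12 in all and at most 16, crops included, and the job is handed in when it is done.

Besides the shell and the picture viewer there is one more tool, called after "Emit:" by a JSON object that holds its "api" and its "payload", one argument or row to a line. servo_tool: Moves the arm, as the interface text tells. Its arguments: {"type":"object","properties":{"dp":{"type":"array"},"roll":{"type":"array"},"claw":{"type":"number"}},"required":["dp","roll"]}

```bash
mkdir -p pics; ls
cat > h.py <<'E'
import numpy as np, cv2
from station import arm, eyes, workorder
def shot(cam,name=None):
    K=eyes.calibration(cam); im,d=eyes.read_camera(cam)
    if name: cv2.imwrite('pics/'+name,im[:,:,::-1])
    return K,im,d
def cloud(K,d):
    f=240/np.tan(np.radians(K['vertical_fov'])/2)
    v,u=np.mgrid[:480,:640]
    P=np.stack([(u-K['cx'])/f*d,(v-K['cy'])/f*d,d],-1)
    T=np.array(K['cam_to_world']); return P@T[:3,:3].T+T[:3,3]
def proj(K,p):
    f=240/np.tan(np.radians(K['vertical_fov'])/2)
    T=np.array(K['cam_to_world']); q=T[:3,:3].T@(np.array(p)-T[:3,3])
    return np.round([K['cx']+f*q[0]/q[2],K['cy']+f*q[1]/q[2]]).astype(int)
E
python3 - <<'E'
from h import *
s=arm.sense(); print(s['clock'],s['tcp_pos'],np.round(s['eef_rot'],3),s['grip_width'])
ims=[]
for c in ['scene','side']:
    K,im,d=shot(c,c+'0.png'); print(c,np.round(K['cam_to_world'],2).tolist())
    for q in ['dock','tray_orange_c','tray_white_c','tray_yellow_c','lid_c','part1_c','cleaner_c','mug_c','gauge_box_c']:
        for r in eyes.place_of(c,q):
            if r['p']>.2: print(c,q,round(r['p'],2),np.round(r['location'],3),proj(K,r['location']))
print(arm.sense()['clock'])
E
```

```text
pics
0.0 [ 0.1598149  -0.6290993   0.24088703] [[ 0.969  0.246 -0.001]
 [ 0.246 -0.969  0.003]
 [-0.    -0.003 -1.   ]] 0.9990772897848118
scene [[-0.78, 0.4, -0.48, 1.11], [0.62, 0.51, -0.59, 0.76], [0.01, -0.76, -0.65, 0.9], [0.0, 0.0, 0.0, 1.0]]
scene dock 0.77 [ 0.528  0.038 -0.002] [317 283]
scene tray_orange_c 0.87 [0.535 0.033 0.031] [313 271]
scene tray_white_c 0.72 [0.531 0.036 0.078] [316 254]
scene tray_white_c 0.71 [0.308 0.239 0.026] [462 281]
scene tray_yellow_c 0.97 [0.53  0.038 0.124] [317 237]
scene lid_c 0.71 [ 0.536 -0.366  0.019] [214 187]
scene lid_c 0.36 [0.495 0.398 0.018] [459 379]
scene part1_c 0.69 [0.434 0.358 0.015] [465 350]
scene cleaner_c 0.65 [0.745 0.193 0.056] [274 363]
scene mug_c 0.96 [ 0.738 -0.014  0.045] [216 297]
scene mug_c 0.35 [0.434 0.359 0.015] [465 350]
scene gauge_box_c 0.78 [ 0.749 -0.171  0.009] [175 269]
side [[-0.83, -0.42, 0.36, -0.0], [-0.55, 0.61, -0.57, 0.82], [0.01, -0.67, -0.74, 1.16], [0.0, 0.0, 0.0, 1.0]]
side dock 0.72 [ 0.532  0.038 -0.003] [312 268]
side tray_orange_c 0.68 [0.531 0.039 0.084] [312 246]
side tray_orange_c 0.57 [0.531 0.039 0.037] [312 258]
side tray_white_c 0.81 [0.305 0.243 0.028] [344 363]
side tray_white_c 0.58 [0.528 0.036 0.082] [314 246]
side tray_white_c 0.54 [0.434 0.369 0.019] [264 378]
side tray_yellow_c 0.74 [0.53  0.036 0.124] [313 235]
side tray_yellow_c 0.47 [0.531 0.039 0.034] [312 259]
side lid_c 0.65 [ 0.533 -0.369  0.024] [389 174]
side part1_c 0.57 [0.433 0.37  0.018] [264 379]
side cleaner_c 0.9 [0.739 0.193 0.057] [209 256]
side cleaner_c 0.45 [0.497 0.394 0.018] [234 372]
side mug_c 0.56 [0.435 0.369 0.015] [264 378]
side gauge_box_c 0.86 [ 0.747 -0.177  0.02 ] [293 183]
1.0
```

View pics/scene0.png

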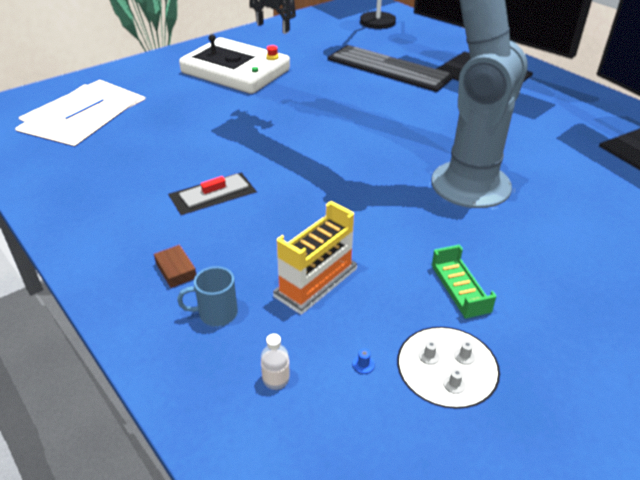

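View pics/side0.png

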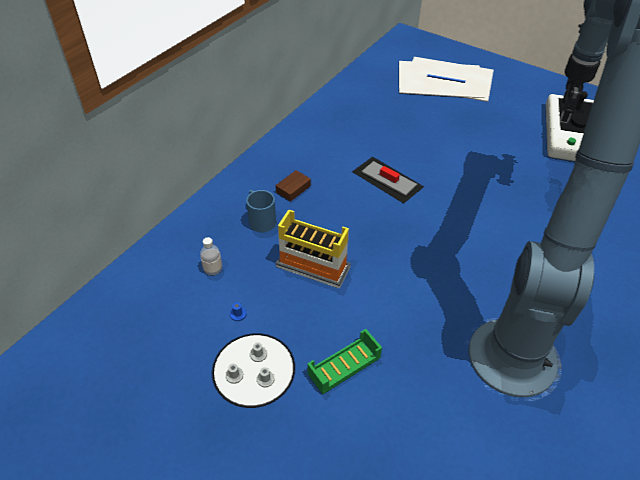

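Scene: the stack is at (317,255), the lid with its red bar on the mat at (213,187), and three grey parts on the disc at (430,352), (466,352), (456,380). Look-alikes: the blue part at (364,362) and the green tray at (462,281); neither is to be touched. Next I measure yaws and positions by depth.

```bash
cat >> h.py <<'E'
def rect(P):
    r=cv2.minAreaRect((P[:,:2]*1000).astype(np.float32)); b=cv2.boxPoints(r)
    e=[b[1]-b[0],b[2]-b[1]]; e=max(e,key=np.linalg.norm); a=np.degrees(np.arctan2(e[1],e[0]))%180
    return np.round(r[0],1),np.round(sorted(r[1]),1),round(float(a),1)
E
python3 - <<'E'
from h import *
from scipy import ndimage as N
for c in ['scene','side']:
    K,im,d=shot(c); P=cloud(K,d); hsv=cv2.cvtColor(im,cv2.COLOR_RGB2HSV); H,S,V=[hsv[...,i].astype(int) for i in range(3)]
    ok=d>0
    def near(x,y,r): return ok&(np.hypot(P[...,0]-x,P[...,1]-y)<r)
    m=near(.53,.037,.11)&(P[...,2]>.05)
    top=m&(P[...,2]>.135); print(c,'yellow top',rect(P[top]),top.sum(),P[top][:,2].max())
    for n,zl,zh in [('lid bar',.02,.06),('lid plate',.004,.016)]:
        q=near(.535,-.367,.09)&(P[...,2]>zl)&(P[...,2]<zh)
        if n=='lid bar': q&=S>150
        else: q&=(S<60)&(V>90)
        print(n,rect(P[q]),q.sum(),np.median(P[q][:,2]))
    q=near(.46,.37,.12)&(P[...,2]>.026)&(P[...,2]<.05)
    L,n=N.label(q)
    for i in range(1,n+1):
        if (L==i).sum()>8:
            A=P[L==i]; A=A[A[:,2]>A[:,2].max()-.004]; print('part',rect(A)[:2],np.round(A.mean(0),4),len(A), im[L==i].mean(0))
    for nm,x,y,r in [('blue',.61,.25,.06),('green',.307,.24,.11),('mug',.738,-.014,.08),('cleaner',.742,.193,.05),('gauge',.748,-.174,.07)]:
        q=near(x,y,r)&(P[...,2]>.012); 
        if q.sum(): print(nm,rect(P[q]),q.sum())
E
```

```text
scene yellow top (array([531.3,  37.1]), array([ 65.3, 164.6]), 10.7) 602 0.15721995501131436
lid bar (array([ 535.5, -369.7]), array([29.1, 59.3]), 174.8) 211 0.03303431184191841
lid plate (array([ 530.1, -372.5]), array([ 77.7, 170.2]), 171.6) 803 0.011935840852785984
part (array([365.4, 301. ]), array([4. , 4.9])) [0.3654 0.3002 0.0479] 6 [ 45.63157895 116.68421053  61.73684211]
part (array([489.8, 322.8]), array([18.1, 21. ])) [0.49   0.3222 0.0386] 53 [210.57364341 212.85271318 212.82170543]
part (array([438.2, 363.1]), array([19.7, 20.8])) [0.4379 0.3628 0.0385] 65 [209.36764706 211.82352941 211.71323529]
part (array([502. , 394.6]), array([19.2, 21.1])) [0.502  0.3952 0.0388] 57 [210.11564626 212.47619048 212.61904762]
blue (array([599.9, 262.8]), array([21.5, 22.5]), 20.9) 199
green (array([309.6, 237.6]), array([ 64.3, 167.4]), 68.0) 2219
mug (array([751.3, -12.8]), array([ 78.8, 103.6]), 3.0) 2245
cleaner (array([746.6, 194.6]), array([39.5, 48. ]), 144.1) 1170
gauge (array([ 746. , -173.6]), array([61.1, 98.4]), 83.1) 1069
side yellow top (array([532. ,  36.7]), array([ 64
[... 295 characters left out ...]
 [153.02325581 157.69767442 153.04651163]
part (array([498.1, 395.3]), array([18.1, 19. ])) [0.4988 0.3955 0.0383] 24 [153.8255814  158.72093023 154.        ]
part (array([364. , 301.9]), array([2.2, 7.1])) [0.3643 0.3015 0.048 ] 4 [29.08333333 80.91666667 66.83333333]
part (array([435.4, 363.9]), array([18.4, 18.6])) [0.4364 0.3641 0.0388] 27 [155.94382022 160.76404494 156.03370787]
blue (array([598.6, 262.3]), array([22.2, 25.3]), 117.2) 108
green (array([309.1, 238. ]), array([ 64.4, 164.1]), 67.9) 1895
mug (array([742.8, -22.8]), array([ 75.6, 106.4]), 125.4) 1002
cleaner (array([735.5, 192.1]), array([41.7, 48.8]), 57.6) 568
gauge (array([ 746.6, -172.8]), array([67.4, 93.2]), 83.4) 581
```

```bash
python3 -c "
import cv2;i=cv2.imread('pics/scene0.png');cv2.imwrite('pics/c1.png',cv2.resize(i[190:420,240:520],None,fx=2.8,fy=2.5,interpolation=2))"
```

```text
(no output)
```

View pics/c1.png

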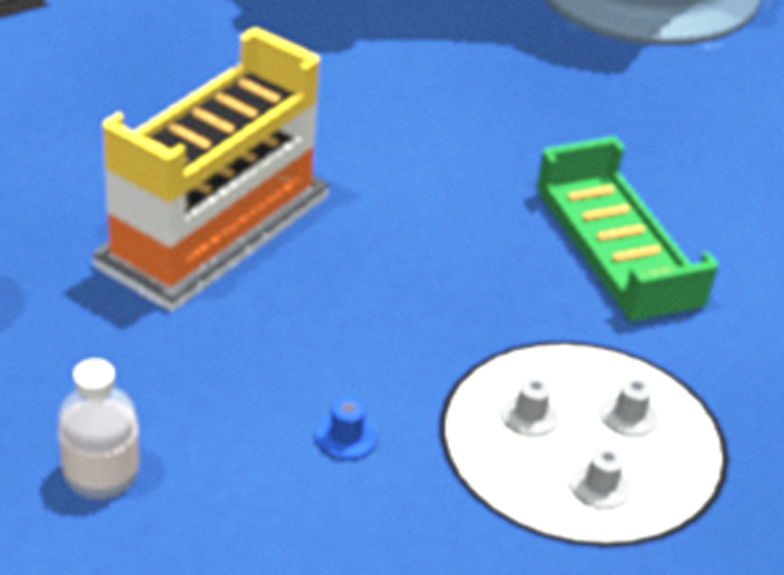

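The crop confirms the picks: the yellow/white/orange stack and three steel-grey parts on the disc. Moving above the stack.

Emit:
{"api": "servo_tool", "payload": {
  "dp": [
    [52,-55,0],
    [104,-111,0],
    [157,-166,0],
    [210,-222,0],
    [262,-277,0],
    [315,-333,0],
    [367,-388,0],
    [420,-444,0],
    [472,-499,0],
    [524,-554,0]
  ],
  "roll": [0.061,0.061,0.061,0.061,0.061,0.061,0.061,0.061,0.061,0.061],
  "claw": -1
}}

```text
clock: 2.35
tcp_pos: [0.4654, -0.0825, 0.2428]
eef_rot: [[0.983, 0.186, 0.001], [0.186, -0.983, -0.001], [0.001, 0.001, -1.0]]
force: [0.7, -0.6, 0.0]
grip_width: 1.001
```

Emit:
{"api": "servo_tool", "payload": {
  "dp": [
    [0,0,0],
    [0,0,0],
    [0,0,0],
    [0,0,0],
    [0,0,0],
    [0,0,0],
    [0,0,0],
    [0,0,0],
    [0,0,0],
    [0,0,0]
  ],
  "roll": [0,0,0,0,0,0,0,0,0,0]
}}

```text
clock: 3.6
tcp_pos: [0.4645, -0.0841, 0.2423]
eef_rot: [[0.982, 0.187, -0.0], [0.187, -0.982, 0.0], [-0.0, -0.0, -1.0]]
force: [0.0, -0.9, -0.0]
grip_width: 0.998
```

Emit:
{"api": "servo_tool", "payload": {
  "dp": [
    [44,-53,0],
    [88,-106,0],
    [88,-106,0],
    [88,-106,0],
    [88,-106,0],
    [88,-106,0],
    [88,-106,0],
    [88,-106,0],
    [88,-106,0],
    [88,-106,0]
  ],
  "roll": [0,0,0,0,0,0,0,0,0,0]
}}

```text
clock: 4.85
tcp_pos: [0.5312, 0.0365, 0.2423]
eef_rot: [[0.982, 0.187, 0.0], [0.187, -0.982, 0.0], [0.0, -0.0, -1.0]]
force: [0.5, -0.2, -0.9]
grip_width: 1.001
```

Run:
```python
from h import *
s=arm.sense(); print(s['tcp_pos'])
K,im,d=shot('wrist','w1.png'); P=cloud(K,d); T=np.array(K['cam_to_world']); print(np.round(T,3).tolist())
m=(d>0)&(np.hypot(P[...,0]-.5316,P[...,1]-.037)<.12)
for a,b in [(.145,.165),(.112,.13)]:
    q=m&(P[...,2]>a)&(P[...,2]<b)
    if a<.14: 
        hsv=cv2.cvtColor(im,cv2.COLOR_RGB2HSV); q&=(hsv[...,1]>120)&(abs(hsv[...,0].astype(int)-26)<8)
    if q.sum()>20: print(rect(P[q]),q.sum(),np.median(P[q][:,2]))
```

```text
[0.53115074 0.03646392 0.24231796]
[[0.187, -0.948, -0.26, 0.597], [-0.982, -0.18, -0.05, 0.049], [0.0, 0.264, -0.964, 0.374], [0.0, 0.0, 0.0, 1.0]]
(array([530.7,  37.1]), array([ 60.1, 160.7]), 10.8) 3092 0.15200322144467882
(array([530.5,  36.9]), array([ 59.8, 149.3]), 10.7) 5355 0.12285863947131698
```

View pics/w1.png

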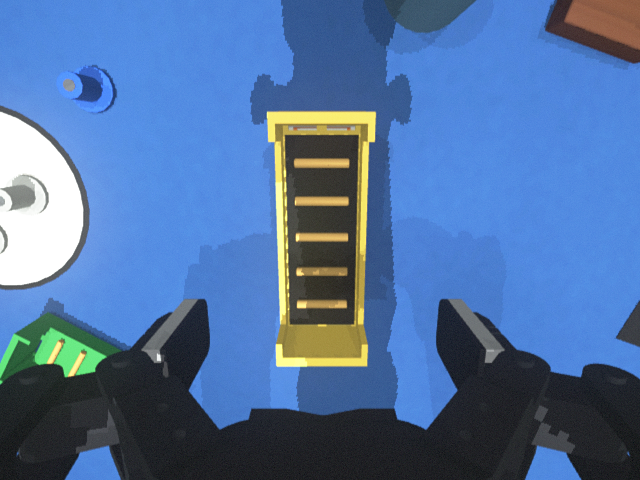

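The wrist picture shows the yellow tray centred under the gripper at (320,235), yaw matched. Descending and gripping.

Emit:
{"api": "servo_tool", "payload": {
  "dp": [
    [0,0,30],
    [0,0,60],
    [0,0,90],
    [0,0,115],
    [0,0,130],
    [0,0,137],
    [0,0,137],
    [0,0,137],
    [0,0,137],
    [0,0,137]
  ],
  "roll": [0,0,0,0,0,0,0,0,0,0]
}}

```text
clock: 6.15
tcp_pos: [0.5316, 0.0364, 0.1058]
eef_rot: [[0.982, 0.187, 0.001], [0.187, -0.982, -0.0], [0.001, 0.0, -1.0]]
force: [0.4, -0.7, 0.7]
grip_width: 0.998
```

Emit:
{"api": "servo_tool", "payload": {
  "dp": [
    [0,0,0],
    [0,0,0],
    [0,0,0],
    [0,0,0],
    [0,0,0],
    [0,0,0],
    [0,0,0],
    [0,0,0],
    [0,0,0],
    [0,0,0]
  ],
  "roll": [0,0,0,0,0,0,0,0,0,0],
  "claw": 1
}}

```text
clock: 7.4
tcp_pos: [0.5316, 0.0365, 0.1058]
eef_rot: [[0.982, 0.187, 0.001], [0.187, -0.982, 0.0], [0.001, 0.0, -1.0]]
force: [-0.6, -0.9, 4.3]
grip_width: 0.692
```

Grip is too low to set down on the bench (fingertips would touch), so regrip 11 mm higher.

Emit:
{"api": "servo_tool", "payload": {
  "dp": [
    [0,0,0],
    [0,0,0],
    [0,0,0],
    [0,0,-5],
    [0,0,-11],
    [0,0,-11],
    [0,0,-11],
    [0,0,-11],
    [0,0,-11],
    [0,0,-11]
  ],
  "roll": [0,0,0,0,0,0,0,0,0,0],
  "claw": -1
}}

```text
clock: 8.65
tcp_pos: [0.5311, 0.0365, 0.1162]
eef_rot: [[0.982, 0.187, -0.0], [0.187, -0.982, 0.0], [-0.0, -0.0, -1.0]]
force: [0.2, 0.6, -0.0]
grip_width: 1.001
```

Emit:
{"api": "servo_tool", "payload": {
  "dp": [
    [0,0,0],
    [0,0,0],
    [0,0,0],
    [0,0,0],
    [0,0,0],
    [0,0,0],
    [0,0,0],
    [0,0,0],
    [0,0,0],
    [0,0,0]
  ],
  "roll": [0,0,0,0,0,0,0,0,0,0],
  "claw": 1
}}

```text
clock: 9.9
tcp_pos: [0.5316, 0.0366, 0.1167]
eef_rot: [[0.982, 0.187, 0.001], [0.187, -0.982, 0.0], [0.001, 0.0, -1.0]]
force: [0.5, 0.4, 5.0]
grip_width: 0.683
```

Emit:
{"api": "servo_tool", "payload": {
  "dp": [
    [0,0,-15],
    [0,0,-40],
    [0,0,-60],
    [-10,40,-60],
    [-20,80,-60],
    [-30,115,-60],
    [-30,130,-50],
    [-30,130,-10],
    [-30,130,40],
    [-30,130,40]
  ],
  "roll": [0,0,0,0,0,0,0,0,0,0]
}}

```text
clock: 11.15
tcp_pos: [0.5207, -0.0948, 0.0715]
eef_rot: [[0.982, 0.188, -0.012], [0.189, -0.982, 0.004], [-0.012, -0.006, -1.0]]
force: [-0.6, -0.6, -1.6]
grip_width: 0.685
```

Emit:
{"api": "servo_tool", "payload": {
  "dp": [
    [0,0,0],
    [0,0,10],
    [0,0,25],
    [0,0,40],
    [0,0,52],
    [0,0,58],
    [0,0,61],
    [0,0,61],
    [0,0,61],
    [0,0,61]
  ],
  "roll": [0,0,0,0,0,0,0,0,0,0]
}}

```text
clock: 12.4
tcp_pos: [0.5263, -0.097, 0.0156]
eef_rot: [[0.982, 0.187, 0.001], [0.187, -0.982, -0.0], [0.001, 0.0, -1.0]]
force: [-0.2, 0.8, -1.7]
grip_width: 0.686
```

Emit:
{"api": "servo_tool", "payload": {
  "dp": [
    [0,0,0],
    [0,0,0],
    [0,0,0],
    [0,0,0],
    [0,0,-20],
    [0,0,-70],
    [0,0,-120],
    [10,-40,-160],
    [20,-80,-160],
    [30,-130,-160]
  ],
  "roll": [0,0,0,0,0,0,0,0,0,0],
  "claw": -1
}}

```text
clock: 13.65
tcp_pos: [0.5323, 0.0366, 0.178]
eef_rot: [[0.983, 0.184, 0.004], [0.184, -0.983, -0.001], [0.004, 0.002, -1.0]]
force: [0.2, 0.4, -0.3]
grip_width: 0.996
```

Emit:
{"api": "servo_tool", "payload": {
  "dp": [
    [0,0,0],
    [0,0,20],
    [0,0,50],
    [0,0,80],
    [0,0,100],
    [0,0,105],
    [0,0,105],
    [0,0,105],
    [0,0,105],
    [0,0,105]
  ],
  "roll": [0,0,0,0,0,0,0,0,0,0]
}}

```text
clock: 14.9
tcp_pos: [0.5316, 0.0365, 0.0709]
eef_rot: [[0.982, 0.187, 0.001], [0.187, -0.982, -0.0], [0.001, 0.0, -1.0]]
force: [0.0, -0.0, 1.2]
grip_width: 1.001
```

Emit:
{"api": "servo_tool", "payload": {
  "dp": [
    [0,0,0],
    [0,0,0],
    [0,0,0],
    [0,0,0],
    [0,0,0],
    [0,0,0],
    [0,0,0],
    [0,0,0],
    [0,0,0],
    [0,0,0]
  ],
  "roll": [0,0,0,0,0,0,0,0,0,0],
  "claw": 1
}}

```text
clock: 16.15
tcp_pos: [0.5317, 0.0366, 0.0709]
eef_rot: [[0.982, 0.187, 0.001], [0.187, -0.982, 0.0], [0.001, 0.0, -1.0]]
force: [-0.5, 0.5, 5.5]
grip_width: 0.684
```

Emit:
{"api": "servo_tool", "payload": {
  "dp": [
    [0,0,-15],
    [0,0,-35],
    [0,0,-50],
    [-10,40,-60],
    [-20,90,-60],
    [-30,140,-60],
    [-30,190,-60],
    [-30,230,-60],
    [-30,250,-60],
    [-30,250,-50]
  ],
  "roll": [0,0,0,0,0,0,0,0,0,0]
}}

```text
clock: 17.4
tcp_pos: [0.5493, -0.2164, 0.1212]
eef_rot: [[0.983, 0.184, 0.003], [0.184, -0.983, -0.001], [0.002, 0.001, -1.0]]
force: [-0.9, -0.3, -2.4]
grip_width: 0.683
```

Emit:
{"api": "servo_tool", "payload": {
  "dp": [
    [0,0,10],
    [0,0,30],
    [0,0,50],
    [0,0,70],
    [0,0,90],
    [0,0,100],
    [0,0,105],
    [0,0,105],
    [0,0,105],
    [0,0,105]
  ],
  "roll": [0,0,0,0,0,0,0,0,0,0]
}}

```text
clock: 18.65
tcp_pos: [0.5488, -0.215, 0.0157]
eef_rot: [[0.982, 0.187, 0.001], [0.187, -0.982, -0.0], [0.001, 0.001, -1.0]]
force: [0.3, 0.0, -2.4]
grip_width: 0.682
```

Emit:
{"api": "servo_tool", "payload": {
  "dp": [
    [0,0,0],
    [0,0,0],
    [0,0,0],
    [0,0,0],
    [0,0,0],
    [0,0,-30],
    [0,0,-80],
    [0,0,-130],
    [0,0,-180],
    [0,0,-200]
  ],
  "roll": [0,0,0,0,0,0,0,0,0,0],
  "claw": -1
}}

```text
clock: 19.9
tcp_pos: [0.5503, -0.2152, 0.2191]
eef_rot: [[0.982, 0.187, 0.006], [0.187, -0.982, -0.002], [0.005, 0.003, -1.0]]
force: [-0.0, -0.4, -0.0]
grip_width: 0.999
```

Run:
```python
from h import *
from scipy import ndimage as N
K,im,d=shot('scene','s2.png'); P=cloud(K,d); ok=d>0
def near(x,y,r): return ok&(np.hypot(P[...,0]-x,P[...,1]-y)<r)
q=near(.46,.37,.14)&(P[...,2]>.026)&(P[...,2]<.05); L,n=N.label(q)
for i in range(1,n+1):
    if (L==i).sum()>8:
        A=P[L==i]; A=A[A[:,2]>A[:,2].max()-.004]; print('part',rect(A)[:2],np.round(A.mean(0),4),len(A),im[L==i].mean(0))
for nm,x,y in [('orange',.531,.037),('yellow',.526,-.097),('white',.549,-.215),('lid',.534,-.368)]:
    q=near(x,y,.1)&(P[...,2]>(.02 if nm=='lid' else .052 if nm=='orange' else .04)); 
    if q.sum()>5: print(nm,rect(P[q]),q.sum(),P[q][:,2].max())
print(arm.sense()['tcp_pos'])
```

```text
part (array([352.7, 306.1]), array([12.8, 37.1])) [0.3539 0.3037 0.0484] 33 [ 50.3172043  126.86021505  67.55913978]
part (array([489.5, 321.7]), array([14.2, 16.4])) [0.4891 0.3225 0.0408] 8 [213.7421875 216.0078125 216.09375  ]
part (array([437.7, 363.1]), array([18.7, 19.3])) [0.4385 0.3632 0.0387] 58 [211.54074074 213.9037037  213.83703704]
part (array([500.8, 394.2]), array([18.8, 19.9])) [0.5018 0.3944 0.0392] 52 [213.68965517 215.91724138 216.12413793]
orange (array([532.2,  37. ]), array([ 63.2, 164.8]), 10.5) 352 0.06598079111949784
yellow (array([ 534. , -130.3]), array([130.8, 164.1]), 11.0) 3620 0.5376518272271572
white (array([ 549.1, -215.8]), array([138.4, 169.7]), 44.4) 6000 0.5376518272271572
lid (array([ 540., -327.]), array([ 60.8, 112.6]), 82.3) 372 0.3284101763750773
[ 0.55097771 -0.215429    0.22043637]
```

View pics/s2.png

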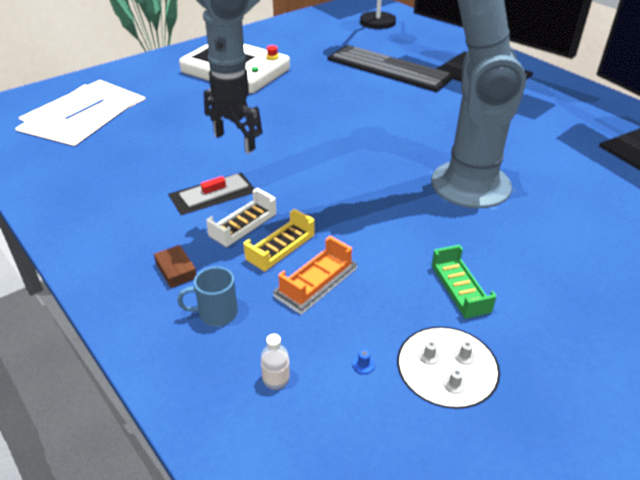

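Both trays sit flat on the bench; the orange tray at (317,272) is empty with three pockets; parts unmoved. Heading to the disc.

Emit:
{"api": "servo_tool", "payload": {
  "dp": [
    [3,-55,-20],
    [6,-110,-20],
    [10,-165,-20],
    [14,-220,-20],
    [17,-275,-20],
    [20,-330,-20],
    [24,-385,-20],
    [27,-440,-20],
    [30,-495,-20],
    [34,-550,-20]
  ],
  "roll": [0,0,0,0,0,0,0,0,0,0],
  "claw": 0.1
}}

```text
clock: 21.2
tcp_pos: [0.4779, 0.3325, 0.233]
eef_rot: [[0.982, 0.186, -0.003], [0.186, -0.982, -0.002], [-0.003, 0.001, -1.0]]
force: [0.3, 0.2, 0.5]
grip_width: 0.455
```

Emit:
{"api": "servo_tool", "payload": {
  "dp": [
    [0,-29,0],
    [0,-29,0],
    [0,-29,0],
    [0,-29,0],
    [0,-29,0],
    [0,-29,0],
    [0,-29,0],
    [0,-29,0],
    [0,-29,0],
    [0,-29,0]
  ],
  "roll": [0,0,0,0,0,0,0,0,0,0]
}}

```text
clock: 22.45
tcp_pos: [0.4736, 0.3604, 0.2353]
eef_rot: [[0.982, 0.187, -0.0], [0.187, -0.982, -0.0], [-0.0, 0.0, -1.0]]
force: [-0.2, -0.2, 0.2]
grip_width: 0.453
```

```bash
cat >> h.py <<'E'
def parts(zmin=.03,zmax=.05,cx=.46,cy=.37,R=.16,name=None):
    """boss tops seen by the wrist camera: world centre, and shift in tool axes (mm)"""
    s=arm.sense(); K,im,d=shot('wrist',name); P=cloud(K,d); p=np.array(s['tcp_pos']); Rm=np.array(s['eef_rot'])
    print('tcp',np.round(p,4),'grip',round(s['grip_width'],3),'t',s['clock'])
    sat=np.ptp(im.astype(int),axis=2)
    q=(d>0)&(np.hypot(P[...,0]-cx,P[...,1]-cy)<R)&(P[...,2]>zmin)&(P[...,2]<zmax)&(sat<50)
    n,L,st,_=cv2.connectedComponentsWithStats(q.astype(np.uint8))
    for i in range(1,n):
        if st[i,4]>60:
            A=P[L==i]; c,w=rect(A)[:2]
            t=Rm.T@(np.array([c[0],c[1],p[2]*1000])-p*1000)
            print(c,w,st[i,4],'z',np.round(np.median(A[:,2]),4),'rgb',im[L==i].mean(0).round(),'tool dxy',t[:2].round(1))
    return K,im,d,P
E
python3 -c "
from h import *
parts(name='w2.png')"
```

```text
tcp [0.4736 0.3604 0.2353] grip 0.453 t 22.45
[499.8 394.6] [20.5 21.1] 500 z 0.0362 rgb [189. 194. 190.] tool dxy [ 32.1 -28.7]
[488.6 322.6] [20.9 21.1] 488 z 0.0362 rgb [187. 192. 187.] tool dxy [ 7.7 40. ]
[436.9 363.1] [20.1 21.7] 452 z 0.0362 rgb [174. 179. 175.] tool dxy [-35.5  -9.5]
[339.  312.3] [11.3 61.4] 499 z 0.0393 rgb [28. 62. 40.] tool dxy [-141.2   22.1]
```

View pics/w2.png

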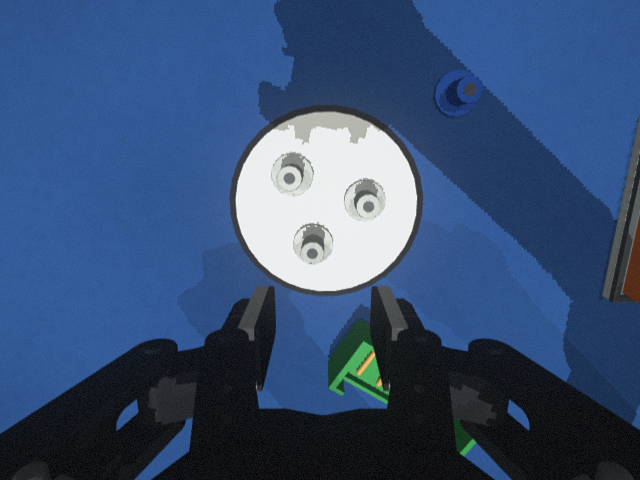

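Wrist view: three steel parts at (289,175), (367,203), (312,250); blue look-alike at (462,92). Take the one at (367,203) first.

Emit:
{"api": "servo_tool", "payload": {
  "dp": [
    [8,40,0],
    [8,40,40],
    [8,40,90],
    [8,40,140],
    [8,40,180],
    [8,40,200],
    [8,40,207],
    [8,40,207],
    [8,40,207],
    [8,40,207]
  ],
  "roll": [0,0,0,0,0,0,0,0,0,0]
}}

```text
clock: 23.75
tcp_pos: [0.49, 0.3232, 0.0297]
eef_rot: [[0.982, 0.187, 0.002], [0.187, -0.982, 0.001], [0.003, -0.001, -1.0]]
force: [-1.2, -0.1, -0.1]
grip_width: 0.451
```

Emit:
{"api": "servo_tool", "payload": {
  "dp": [
    [0,0,0],
    [0,0,0],
    [0,0,0],
    [0,0,0],
    [0,0,0],
    [0,0,0],
    [0,0,0],
    [0,0,0],
    [0,0,0],
    [0,0,0]
  ],
  "roll": [0,0,0,0,0,0,0,0,0,0],
  "claw": 1
}}

```text
clock: 25.0
tcp_pos: [0.4897, 0.323, 0.0294]
eef_rot: [[0.982, 0.187, 0.001], [0.187, -0.982, 0.0], [0.001, -0.0, -1.0]]
force: [-0.5, -0.6, 6.3]
grip_width: 0.225
```

Emit:
{"api": "servo_tool", "payload": {
  "dp": [
    [0,0,-30],
    [0,0,-70],
    [0,0,-120],
    [7,55,-140],
    [14,110,-140],
    [21,165,-140],
    [28,220,-140],
    [37,270,-140],
    [37,289,-140],
    [37,289,-140]
  ],
  "roll": [0,0,0,0,0,0,0,0,0,0]
}}

```text
clock: 26.25
tcp_pos: [0.5789, 0.0437, 0.1675]
eef_rot: [[0.983, 0.183, -0.001], [0.183, -0.983, -0.0], [-0.002, -0.0, -1.0]]
force: [0.4, 0.7, -1.3]
grip_width: 0.231
```

Emit:
{"api": "servo_tool", "payload": {
  "dp": [
    [0,0,0],
    [0,0,0],
    [0,0,0],
    [0,0,0],
    [0,0,0],
    [0,0,0],
    [0,0,0],
    [0,0,0],
    [0,0,0],
    [0,0,0]
  ],
  "roll": [0,0,0,0,0,0,0,0,0,0]
}}

```text
clock: 27.5
tcp_pos: [0.5793, 0.0456, 0.1683]
eef_rot: [[0.982, 0.187, -0.0], [0.187, -0.982, 0.0], [0.0, -0.0, -1.0]]
force: [0.7, 0.3, -2.1]
grip_width: 0.228
```

Run:
```python
from h import *
s=arm.sense(); p=np.array(s['tcp_pos']);print(p,s['grip_width'],s['clock'])
K,im,d=shot('wrist','w3.png'); P=cloud(K,d); hsv=cv2.cvtColor(im,cv2.COLOR_RGB2HSV)
o=(d>0)&(np.hypot(P[...,0]-.531,P[...,1]-.037)<.12)&(hsv[...,1]>120)&(hsv[...,0]<22)
for a,b in [(.052,.066),(.026,.038),(.013,.021)]:
    q=o&(P[...,2]>a)&(P[...,2]<b); print(a,rect(P[q]),q.sum(),np.median(P[q][:,2]))
    if a<.02: # rib/pocket extents along tray x
        pass
```

```text
[0.57929528 0.0455977  0.16826693] 0.22835524140560126 27.5
0.052 (array([531.6,  36.8]), array([ 59.7, 159.6]), 11.0) 1556 0.059552673146026205
0.026 (array([533.5,  36.9]), array([ 59., 156.]), 11.1) 1127 0.03205244413318503
0.013 (array([544.1,  -8. ]), array([145.5, 156.8]), 12.8) 2247 0.01639963310328335
```

View pics/w3.png

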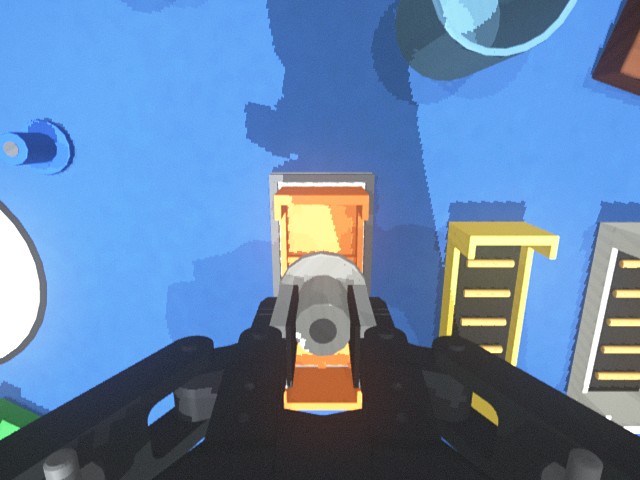

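Part held upright at (322,310) over the far end of the orange tray; tray centre is (0.5316, 0.0368). Lower into the far pocket.

Emit:
{"api": "servo_tool", "payload": {
  "dp": [
    [2,0,20],
    [2,0,50],
    [2,0,80],
    [2,0,100],
    [2,0,112],
    [2,0,118],
    [2,0,122],
    [2,0,122],
    [2,0,122],
    [2,0,122]
  ],
  "roll": [0,0,0,0,0,0,0,0,0,0]
}}

```text
clock: 28.8
tcp_pos: [0.5817, 0.046, 0.0469]
eef_rot: [[0.982, 0.187, 0.001], [0.187, -0.982, 0.0], [0.001, 0.0, -1.0]]
force: [0.8, 0.6, 0.5]
grip_width: 0.228
```

Emit:
{"api": "servo_tool", "payload": {
  "dp": [
    [0,0,0],
    [0,0,0],
    [0,0,0],
    [0,0,0],
    [0,0,-20],
    [0,0,-60],
    [0,0,-110],
    [0,0,-150],
    [0,0,-150],
    [0,0,-150]
  ],
  "roll": [0,0,0,0,0,0,0,0,0,0],
  "claw": 0.1
}}

```text
clock: 30.05
tcp_pos: [0.5811, 0.0459, 0.1969]
eef_rot: [[0.982, 0.187, 0.001], [0.187, -0.982, -0.0], [0.001, 0.001, -1.0]]
force: [-0.1, -0.1, -0.8]
grip_width: 0.451
```

Emit:
{"api": "servo_tool", "payload": {
  "dp": [
    [-2,-50,-20],
    [-4,-100,-20],
    [-6,-150,-20],
    [-8,-200,-20],
    [-10,-250,-20],
    [-12,-300,-20],
    [-14,-340,-20],
    [-14,-357,-20],
    [-14,-357,-20],
    [-14,-357,-20]
  ],
  "roll": [0,0,0,0,0,0,0,0,0,0]
}}

```text
clock: 31.3
tcp_pos: [0.5022, 0.3912, 0.2154]
eef_rot: [[0.983, 0.184, -0.0], [0.184, -0.983, -0.003], [-0.001, 0.003, -1.0]]
force: [0.8, -0.5, -0.3]
grip_width: 0.448
```

```bash
python3 -c "
from h import *
parts()"
```

```text
tcp [0.5022 0.3912 0.2154] grip 0.448 t 31.3
[499.8 394.7] [21.1 21.2] 530 z 0.0362 rgb [192. 196. 193.] tool dxy [-1.8 -3.9]
[437.1 363.1] [20.6 21.6] 485 z 0.0362 rgb [180. 184. 180.] tool dxy [-69.2  15.7]
[339.7 312.3] [ 1.9 36. ] 277 z 0.0383 rgb [23. 57. 34.] tool dxy [-174.3   47.7]
```

Emit:
{"api": "servo_tool", "payload": {
  "dp": [
    [-1,-1,0],
    [-1,-1,40],
    [-1,-1,85],
    [-1,-1,125],
    [-1,-1,160],
    [-1,-1,180],
    [-1,-1,187],
    [-1,-1,187],
    [-1,-1,187],
    [-1,-1,187]
  ],
  "roll": [0,0,0,0,0,0,0,0,0,0]
}}

```text
clock: 32.6
tcp_pos: [0.5004, 0.3956, 0.0307]
eef_rot: [[0.982, 0.187, 0.002], [0.187, -0.982, 0.002], [0.002, -0.001, -1.0]]
force: [-0.1, 0.3, 0.5]
grip_width: 0.449
```

Emit:
{"api": "servo_tool", "payload": {
  "dp": [
    [0,0,0],
    [0,0,0],
    [0,0,0],
    [0,0,0],
    [0,0,0],
    [0,0,0],
    [0,0,0],
    [0,0,0],
    [0,0,0],
    [0,0,0]
  ],
  "roll": [0,0,0,0,0,0,0,0,0,0],
  "claw": 1
}}

```text
clock: 33.85
tcp_pos: [0.5002, 0.3954, 0.0303]
eef_rot: [[0.982, 0.187, 0.001], [0.187, -0.982, 0.001], [0.001, -0.0, -1.0]]
force: [-1.1, -0.4, 4.8]
grip_width: 0.228
```

Emit:
{"api": "servo_tool", "payload": {
  "dp": [
    [0,0,-30],
    [0,0,-70],
    [0,0,-120],
    [-7,55,-140],
    [-14,110,-140],
    [-21,165,-140],
    [-28,220,-140],
    [-35,275,-140],
    [-36,330,-140],
    [-36,358,-140]
  ],
  "roll": [0,0,0,0,0,0,0,0,0,0]
}}

```text
clock: 35.1
tcp_pos: [0.5306, 0.0315, 0.1682]
eef_rot: [[0.983, 0.181, -0.002], [0.181, -0.983, -0.002], [-0.002, 0.002, -1.0]]
force: [-0.3, 0.8, -1.1]
grip_width: 0.232
```

Emit:
{"api": "servo_tool", "payload": {
  "dp": [
    [0,0,0],
    [0,0,0],
    [0,0,30],
    [0,0,70],
    [0,0,70],
    [0,0,70],
    [0,0,70],
    [0,0,70],
    [0,0,70],
    [0,0,70]
  ],
  "roll": [0,0,0,0,0,0,0,0,0,0]
}}

```text
clock: 36.35
tcp_pos: [0.5313, 0.0363, 0.0996]
eef_rot: [[0.982, 0.186, 0.001], [0.186, -0.982, -0.0], [0.0, 0.0, -1.0]]
force: [-0.3, 0.7, -0.7]
grip_width: 0.227
```

Emit:
{"api": "servo_tool", "payload": {
  "dp": [
    [1,0,15],
    [1,0,30],
    [1,0,42],
    [1,0,49],
    [1,0,52],
    [1,0,52],
    [1,0,52],
    [1,0,52],
    [1,0,52],
    [1,0,52]
  ],
  "roll": [0,0,0,0,0,0,0,0,0,0]
}}

```text
clock: 37.6
tcp_pos: [0.5322, 0.0366, 0.0474]
eef_rot: [[0.982, 0.187, 0.0], [0.187, -0.982, -0.0], [0.0, 0.0, -1.0]]
force: [-0.3, 1.3, -1.2]
grip_width: 0.229
```

Emit:
{"api": "servo_tool", "payload": {
  "dp": [
    [0,0,0],
    [0,0,0],
    [0,0,0],
    [0,0,0],
    [0,0,-20],
    [0,0,-60],
    [0,0,-110],
    [0,0,-150],
    [0,0,-150],
    [0,0,-150]
  ],
  "roll": [0,0,0,0,0,0,0,0,0,0],
  "claw": 0.1
}}

```text
clock: 38.85
tcp_pos: [0.5318, 0.0365, 0.1977]
eef_rot: [[0.982, 0.187, 0.0], [0.187, -0.982, -0.001], [0.0, 0.001, -1.0]]
force: [0.4, -0.6, -0.2]
grip_width: 0.45
```

Emit:
{"api": "servo_tool", "payload": {
  "dp": [
    [-4,-50,-10],
    [-8,-100,-10],
    [-14,-150,-10],
    [-20,-200,-10],
    [-26,-250,-10],
    [-32,-300,-10],
    [-32,-338,-10],
    [-32,-338,-10],
    [-32,-338,-10],
    [-32,-338,-10]
  ],
  "roll": [0,0,0,0,0,0,0,0,0,0]
}}

```text
clock: 40.1
tcp_pos: [0.4383, 0.3604, 0.2063]
eef_rot: [[0.983, 0.184, -0.001], [0.184, -0.983, -0.002], [-0.001, 0.002, -1.0]]
force: [0.0, -0.6, -0.3]
grip_width: 0.453
```

```bash
python3 -c "
from h import *
parts()"
```

```text
tcp [0.4383 0.3604 0.2063] grip 0.453 t 40.1
[436.9 363. ] [20.4 21.4] 563 z 0.0362 rgb [192. 196. 193.] tool dxy [-0.9 -2.8]
[335.6 313.9] [ 1.5 54.5] 449 z 0.0395 rgb [26. 61. 40.] tool dxy [-109.5   26.9]
```

Emit:
{"api": "servo_tool", "payload": {
  "dp": [
    [0,0,10],
    [0,0,45],
    [0,0,85],
    [0,0,125],
    [0,0,155],
    [0,0,172],
    [0,0,178],
    [0,0,178],
    [0,0,178],
    [0,0,178]
  ],
  "roll": [0,0,0,0,0,0,0,0,0,0]
}}

```text
clock: 41.4
tcp_pos: [0.4383, 0.3633, 0.0304]
eef_rot: [[0.982, 0.187, 0.002], [0.187, -0.982, 0.001], [0.002, -0.001, -1.0]]
force: [-0.6, 0.7, 0.9]
grip_width: 0.447
```

Emit:
{"api": "servo_tool", "payload": {
  "dp": [
    [0,0,0],
    [0,0,0],
    [0,0,0],
    [0,0,0],
    [0,0,0],
    [0,0,0],
    [0,0,0],
    [0,0,0],
    [0,0,0],
    [0,0,0]
  ],
  "roll": [0,0,0,0,0,0,0,0,0,0],
  "claw": 1
}}

```text
clock: 42.65
tcp_pos: [0.4381, 0.3631, 0.0302]
eef_rot: [[0.982, 0.187, 0.001], [0.187, -0.982, 0.0], [0.001, -0.0, -1.0]]
force: [-0.9, -0.5, 5.4]
grip_width: 0.231
```

Emit:
{"api": "servo_tool", "payload": {
  "dp": [
    [0,0,-30],
    [0,0,-70],
    [0,0,-120],
    [-4,55,-140],
    [-8,110,-140],
    [-12,165,-140],
    [-16,220,-140],
    [-18,275,-140],
    [-18,330,-140],
    [-18,338,-140]
  ],
  "roll": [0,0,0,0,0,0,0,0,0,0]
}}

```text
clock: 43.9
tcp_pos: [0.4828, 0.0214, 0.1683]
eef_rot: [[0.984, 0.178, -0.002], [0.178, -0.984, -0.002], [-0.002, 0.002, -1.0]]
force: [-0.9, 1.3, -1.5]
grip_width: 0.227
```

Emit:
{"api": "servo_tool", "payload": {
  "dp": [
    [0,0,0],
    [0,0,0],
    [0,0,30],
    [0,0,70],
    [0,0,70],
    [0,0,70],
    [0,0,70],
    [0,0,70],
    [0,0,70],
    [0,0,70]
  ],
  "roll": [0,0,0,0,0,0,0,0,0,0]
}}

```text
clock: 45.15
tcp_pos: [0.4832, 0.0271, 0.0996]
eef_rot: [[0.982, 0.186, 0.001], [0.186, -0.982, -0.0], [0.0, 0.0, -1.0]]
force: [0.4, -0.6, -1.2]
grip_width: 0.232
```

Emit:
{"api": "servo_tool", "payload": {
  "dp": [
    [1,0,15],
    [1,0,30],
    [1,0,42],
    [1,0,49],
    [1,0,52],
    [1,0,52],
    [1,0,52],
    [1,0,52],
    [1,0,52],
    [1,0,52]
  ],
  "roll": [0,0,0,0,0,0,0,0,0,0]
}}

```text
clock: 46.4
tcp_pos: [0.4841, 0.0274, 0.0474]
eef_rot: [[0.982, 0.187, 0.0], [0.187, -0.982, -0.0], [0.0, 0.0, -1.0]]
force: [0.5, 0.4, -1.1]
grip_width: 0.23
```

Emit:
{"api": "servo_tool", "payload": {
  "dp": [
    [0,0,0],
    [0,0,0],
    [0,0,0],
    [0,0,0],
    [0,0,-20],
    [0,0,-60],
    [0,0,-110],
    [0,0,-160],
    [0,0,-190],
    [0,0,-190]
  ],
  "roll": [0,0,0,0,0,0,0,0,0,0],
  "claw": 0.1
}}

```text
clock: 47.65
tcp_pos: [0.4864, 0.0281, 0.2415]
eef_rot: [[0.982, 0.187, 0.008], [0.187, -0.982, -0.001], [0.008, 0.003, -1.0]]
force: [0.6, 0.1, 0.5]
grip_width: 0.449
```

Run:
```python
from h import *
K,im,d,P=parts(zmin=.0465,zmax=.0548,cx=.5316,cy=.0368,R=.07,name='w4.png')
hsv=cv2.cvtColor(im,cv2.COLOR_RGB2HSV)
def m(x,y,a,b,h0,h1,s):
    q=(d>0)&(np.hypot(P[...,0]-x,P[...,1]-y)<.1)&(P[...,2]>a)&(P[...,2]<b)&(hsv[...,0]>=h0)&(hsv[...,0]<=h1)&(hsv[...,1]>s)
    print(rect(P[q]),q.sum(),np.median(P[q][:,2]))
m(.5316,.0368,.056,.064,0,20,120)
m(.526,-.097,.046,.054,20,35,120)
```

```text
tcp [0.4864 0.0281 0.2415] grip 0.449 t 47.65
[580.3  45.7] [20.8 20.9] 611 z 0.0523 rgb [121. 123. 120.] tool dxy [95.6  0.3]
[534.6  37.9] [20.9 21. ] 539 z 0.0522 rgb [118. 119. 116.] tool dxy [49.2 -0.6]
[482.9  27.1] [20.8 20.9] 492 z 0.0523 rgb [112. 113. 110.] tool dxy [-3.6  0.4]
(array([531.1,  37.1]), array([ 59.8, 159.9]), 10.8) 1550 0.06014468579393614
(array([526.4, -97. ]), array([ 61. , 159.5]), 10.8) 1373 0.050119107664786056
```

View pics/w4.png

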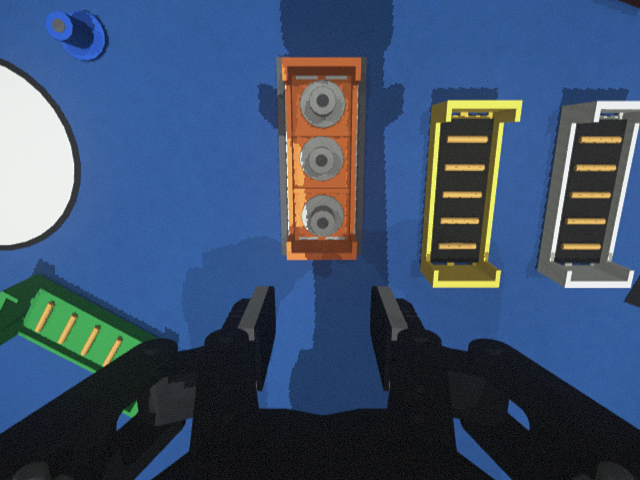

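All three parts are flat in pockets (boss tops at 52.3 mm as expected); yellow at (465,190) and white at (590,195) still in place. Fetch white.

Emit:
{"api": "servo_tool", "payload": {
  "dp": [
    [4,55,0],
    [8,110,0],
    [12,165,0],
    [16,220,0],
    [18,250,0],
    [18,250,0],
    [18,250,0],
    [18,250,30],
    [18,250,80],
    [18,250,120]
  ],
  "roll": [0,0,0,0,0,0,0,0,0,0],
  "claw": -1
}}

```text
clock: 48.95
tcp_pos: [0.5476, -0.2119, 0.1158]
eef_rot: [[0.982, 0.191, -0.001], [0.191, -0.982, 0.001], [-0.001, -0.001, -1.0]]
force: [-0.2, 0.4, 0.7]
grip_width: 0.996
```

Emit:
{"api": "servo_tool", "payload": {
  "dp": [
    [0,0,20],
    [0,0,50],
    [0,0,80],
    [0,0,95],
    [0,0,101],
    [0,0,101],
    [0,0,101],
    [0,0,101],
    [0,0,101],
    [0,0,101]
  ],
  "roll": [0,0,0,0,0,0,0,0,0,0]
}}

```text
clock: 50.2
tcp_pos: [0.5484, -0.2149, 0.0165]
eef_rot: [[0.982, 0.187, 0.0], [0.187, -0.982, -0.0], [0.0, 0.0, -1.0]]
force: [-0.4, 0.1, 0.0]
grip_width: 0.999
```

Emit:
{"api": "servo_tool", "payload": {
  "dp": [
    [0,0,0],
    [0,0,0],
    [0,0,0],
    [0,0,0],
    [0,0,0],
    [0,0,0],
    [0,0,0],
    [0,0,0],
    [0,0,0],
    [0,0,0]
  ],
  "roll": [0,0,0,0,0,0,0,0,0,0],
  "claw": 1
}}

```text
clock: 51.45
tcp_pos: [0.5489, -0.2149, 0.0167]
eef_rot: [[0.982, 0.187, 0.001], [0.187, -0.982, -0.0], [0.001, 0.0, -1.0]]
force: [-0.2, -0.2, 4.8]
grip_width: 0.686
```

Emit:
{"api": "servo_tool", "payload": {
  "dp": [
    [0,0,-30],
    [0,0,-80],
    [0,0,-110],
    [6,-50,-110],
    [12,-100,-110],
    [18,-150,-110],
    [24,-200,-110],
    [30,-240,-110],
    [30,-250,-110],
    [30,-250,-110]
  ],
  "roll": [0,0,0,0,0,0,0,0,0,0]
}}

```text
clock: 52.7
tcp_pos: [0.5297, 0.0366, 0.1251]
eef_rot: [[0.982, 0.189, -0.003], [0.189, -0.982, -0.0], [-0.003, -0.0, -1.0]]
force: [-0.5, -1.4, -3.1]
grip_width: 0.683
```

Emit:
{"api": "servo_tool", "payload": {
  "dp": [
    [0,0,0],
    [0,0,0],
    [0,0,10],
    [0,0,25],
    [0,0,35],
    [0,0,40],
    [0,0,40],
    [0,0,40],
    [0,0,40],
    [0,0,40]
  ],
  "roll": [0,0,0,0,0,0,0,0,0,0]
}}

```text
clock: 53.95
tcp_pos: [0.5314, 0.0364, 0.0867]
eef_rot: [[0.982, 0.187, 0.001], [0.187, -0.982, -0.0], [0.001, 0.0, -1.0]]
force: [0.4, -0.6, -2.7]
grip_width: 0.685
```

Emit:
{"api": "servo_tool", "payload": {
  "dp": [
    [0,0,4],
    [0,0,8],
    [0,0,11],
    [0,0,13],
    [0,0,14],
    [0,0,15],
    [0,0,15],
    [0,0,15],
    [0,0,15],
    [0,0,15]
  ],
  "roll": [0,0,0,0,0,0,0,0,0,0]
}}

```text
clock: 55.2
tcp_pos: [0.531, 0.0364, 0.0727]
eef_rot: [[0.982, 0.187, -0.001], [0.187, -0.982, -0.001], [-0.001, 0.001, -1.0]]
force: [-3.1, -0.8, 8.4]
grip_width: 0.684
```

Emit:
{"api": "servo_tool", "payload": {
  "dp": [
    [0,0,0],
    [0,0,0],
    [0,0,0],
    [0,0,0],
    [0,0,-20],
    [0,0,-60],
    [0,0,-110],
    [0,0,-150],
    [0,0,-150],
    [0,0,-150]
  ],
  "roll": [0,0,0,0,0,0,0,0,0,0],
  "claw": -1
}}

```text
clock: 56.45
tcp_pos: [0.5309, 0.0363, 0.2216]
eef_rot: [[0.982, 0.187, 0.0], [0.187, -0.982, -0.001], [0.0, 0.001, -1.0]]
force: [1.1, -0.1, 0.0]
grip_width: 1.004
```

```bash
cat >> h.py <<'E'
def top(x,y,zt,cam='wrist',name=None,half=.006,white=False):
    K,im,d=shot(cam,name); P=cloud(K,d)
    q=(d>0)&(np.hypot(P[...,0]-x,P[...,1]-y)<.1)&(abs(P[...,2]-zt)<half)
    r=rect(P[q]); A=P[q]; X=np.c_[A[:,:2]-[x,y],np.ones(len(A))]
    i=abs(A[:,2]-np.median(A[:,2]))<.003
    print(r,q.sum(),'z',np.median(A[:,2]).round(4),'tilt',np.linalg.lstsq(X[i],A[i,2],rcond=None)[0][:2].round(3))
    return K,im,d,P
E
python3 - <<'E'
from h import *
s=arm.sense();print(s['tcp_pos'],s['clock'])
top(.5316,.0368,.106)
top(.5264,-.097,.05)
E
```

```text
[0.53085205 0.03631378 0.22164981] 56.45
(array([531. ,  36.3]), array([ 60.2, 160.4]), 10.8) 2327 z 0.106 tilt [ 0.003 -0.   ]
(array([526.7, -96.9]), array([ 60.9, 159.9]), 10.8) 992 z 0.0501 tilt [ 0.006 -0.003]
```

White is home (top 106.0 mm, centred). Now yellow.

Emit:
{"api": "servo_tool", "payload": {
  "dp": [
    [-7,40,0],
    [-15,80,0],
    [-30,130,0],
    [-30,130,0],
    [-30,130,0],
    [-30,130,30],
    [-30,130,80],
    [-30,130,120],
    [-30,130,160],
    [-30,130,170]
  ],
  "roll": [0,0,0,0,0,0,0,0,0,0]
}}

```text
clock: 57.8
tcp_pos: [0.5233, -0.0942, 0.0484]
eef_rot: [[0.982, 0.19, -0.006], [0.19, -0.982, 0.003], [-0.006, -0.004, -1.0]]
force: [-1.2, 0.4, 0.6]
grip_width: 1.002
```

Emit:
{"api": "servo_tool", "payload": {
  "dp": [
    [0,0,15],
    [0,0,28],
    [0,0,35],
    [0,0,35],
    [0,0,35],
    [0,0,35],
    [0,0,35],
    [0,0,35],
    [0,0,35],
    [0,0,35]
  ],
  "roll": [0,0,0,0,0,0,0,0,0,0]
}}

```text
clock: 59.05
tcp_pos: [0.5259, -0.0969, 0.0163]
eef_rot: [[0.982, 0.187, -0.0], [0.187, -0.982, 0.0], [-0.0, -0.0, -1.0]]
force: [0.7, -1.1, 0.3]
grip_width: 1.0
```

Emit:
{"api": "servo_tool", "payload": {
  "dp": [
    [0,0,0],
    [0,0,0],
    [0,0,0],
    [0,0,0],
    [0,0,0],
    [0,0,0],
    [0,0,0],
    [0,0,0],
    [0,0,0],
    [0,0,0]
  ],
  "roll": [0,0,0,0,0,0,0,0,0,0],
  "claw": 1
}}

```text
clock: 60.3
tcp_pos: [0.5265, -0.0969, 0.0167]
eef_rot: [[0.982, 0.187, 0.001], [0.187, -0.982, -0.0], [0.001, 0.0, -1.0]]
force: [-0.4, 0.2, 5.8]
grip_width: 0.687
```

Emit:
{"api": "servo_tool", "payload": {
  "dp": [
    [0,0,-30],
    [0,0,-80],
    [0,0,-130],
    [0,0,-150],
    [5,-25,-150],
    [12,-65,-150],
    [20,-100,-150],
    [30,-130,-150],
    [30,-130,-150],
    [30,-130,-150]
  ],
  "roll": [0,0,0,0,0,0,0,0,0,0]
}}

```text
clock: 61.55
tcp_pos: [0.5299, 0.0353, 0.1648]
eef_rot: [[0.982, 0.186, -0.003], [0.186, -0.982, -0.001], [-0.003, 0.0, -1.0]]
force: [-0.2, -0.3, -2.7]
grip_width: 0.679
```

Emit:
{"api": "servo_tool", "payload": {
  "dp": [
    [0,0,0],
    [0,0,5],
    [0,0,15],
    [0,0,25],
    [0,0,33],
    [0,0,36],
    [0,0,36],
    [0,0,36],
    [0,0,36],
    [0,0,36]
  ],
  "roll": [0,0,0,0,0,0,0,0,0,0]
}}

```text
clock: 62.8
tcp_pos: [0.5314, 0.0364, 0.1306]
eef_rot: [[0.982, 0.187, 0.001], [0.187, -0.982, -0.0], [0.001, 0.0, -1.0]]
force: [0.1, -0.0, -1.6]
grip_width: 0.677
```

Emit:
{"api": "servo_tool", "payload": {
  "dp": [
    [0,0,4],
    [0,0,7],
    [0,0,9],
    [0,0,11],
    [0,0,12],
    [0,0,12],
    [0,0,12],
    [0,0,12],
    [0,0,12],
    [0,0,12]
  ],
  "roll": [0,0,0,0,0,0,0,0,0,0]
}}

```text
clock: 64.05
tcp_pos: [0.5312, 0.0364, 0.1187]
eef_rot: [[0.982, 0.187, -0.0], [0.187, -0.982, -0.0], [-0.0, 0.0, -1.0]]
force: [-2.7, -0.1, 5.1]
grip_width: 0.683
```

Emit:
{"api": "servo_tool", "payload": {
  "dp": [
    [0,0,0],
    [0,0,0],
    [0,0,0],
    [0,0,0],
    [0,0,-20],
    [0,0,-60],
    [0,0,-110],
    [0,0,-130],
    [0,0,-130],
    [0,0,-130]
  ],
  "roll": [0,0,0,0,0,0,0,0,0,0],
  "claw": -1
}}

```text
clock: 65.3
tcp_pos: [0.5299, 0.036, 0.2468]
eef_rot: [[0.982, 0.187, -0.003], [0.187, -0.982, -0.0], [-0.003, -0.0, -1.0]]
force: [-0.2, -0.1, -0.5]
grip_width: 1.002
```

Run:
```python
from h import *
s=arm.sense();print(s['tcp_pos'],s['clock'])
top(.5316,.0368,.152)
K,im,d=shot('side','s3.png'); P=cloud(K,d); hsv=cv2.cvtColor(im,cv2.COLOR_RGB2HSV)
for c in ['side','scene']:
    K,im,d=shot(c); P=cloud(K,d); hsv=cv2.cvtColor(im,cv2.COLOR_RGB2HSV)
    red=((hsv[...,0]<8)|(hsv[...,0]>172))&(hsv[...,1]>150)&(d>0)&(np.hypot(P[...,0]-.534,P[...,1]+.367)<.12)&(P[...,2]>.028)&(P[...,2]<.042)
    print(c,rect(P[red]),red.sum())
```

```text
[0.52993614 0.0360478  0.24675883] 65.3
(array([531.7,  36.4]), array([ 60.1, 160.6]), 10.8) 2862 z 0.152 tilt [0.002 0.   ]
side (array([ 532.2, -368.8]), array([28.7, 62.6]), 169.2) 114
scene (array([ 535.9, -367.6]), array([23.1, 57.5]), 176.8) 144
```

Yellow is home (top 152.0 mm). Now to the lid, turning to its yaw.

Emit:
{"api": "servo_tool", "payload": {
  "dp": [
    [-7,45,0],
    [-15,90,0],
    [-24,140,0],
    [-33,190,0],
    [-42,240,0],
    [-52,290,0],
    [-62,340,0],
    [-73,385,0],
    [-73,398,0],
    [-73,398,0]
  ],
  "roll": [0.03,0.06,0.1,0.15,0.2,0.25,0.3,0.3,0.3,0.3],
  "claw": -0.3
}}

```text
clock: 66.75
tcp_pos: [0.5334, -0.3683, 0.247]
eef_rot: [[0.994, -0.113, -0.001], [-0.113, -0.994, 0.002], [-0.001, -0.002, -1.0]]
force: [-0.6, 1.5, 0.1]
grip_width: 0.648
```

Emit:
{"api": "servo_tool", "payload": {
  "dp": [
    [0,0,40],
    [0,0,40],
    [0,0,40],
    [0,0,40],
    [0,0,40],
    [0,0,40],
    [0,0,40],
    [0,0,40],
    [0,0,40],
    [0,0,40]
  ],
  "roll": [0,0,0,0,0,0,0,0,0,0]
}}

```text
clock: 68.0
tcp_pos: [0.5338, -0.3682, 0.2082]
eef_rot: [[0.994, -0.112, -0.0], [-0.112, -0.994, 0.0], [-0.0, -0.0, -1.0]]
force: [-0.3, 0.1, -0.4]
grip_width: 0.649
```

Run:
```python
from h import *
s=arm.sense();p=np.array(s['tcp_pos']);R=np.array(s['eef_rot']);print(p,R[:,0],s['clock'],s['grip_width'])
K,im,d=shot('wrist','w5.png'); P=cloud(K,d); hsv=cv2.cvtColor(im,cv2.COLOR_RGB2HSV)
n=(d>0)&(np.hypot(P[...,0]-.534,P[...,1]+.367)<.13)
bar=n&((hsv[...,0]<8)|(hsv[...,0]>172))&(hsv[...,1]>120)&(P[...,2]>.028)&(P[...,2]<.042)
pl=n&(hsv[...,1]<70)&(hsv[...,2]>100)&(P[...,2]>.003)&(P[...,2]<.02)
for q in (bar,pl):
    r=rect(P[q]); print(r,q.sum(),np.median(P[q][:,2])); t=R.T@(np.r_[r[0]/1000,p[2]]-p); print('tool dxy mm',(t*1000).round(1))
```

```text
[ 0.53375016 -0.36817574  0.20819687] [ 9.93710294e-01 -1.11981454e-01 -7.76655792e-05] 68.0 0.648942216349944
(array([ 535.4, -369.9]), array([19.1, 55.9]), 174.1) 152 0.033151933370001
tool dxy mm [ 1.8  1.5 -0. ]
(array([ 530.4, -366.8]), array([ 88.9, 173.9]), 165.0) 10455 0.010220665072634472
tool dxy mm [-3.5 -1.   0. ]
```

View pics/w5.png

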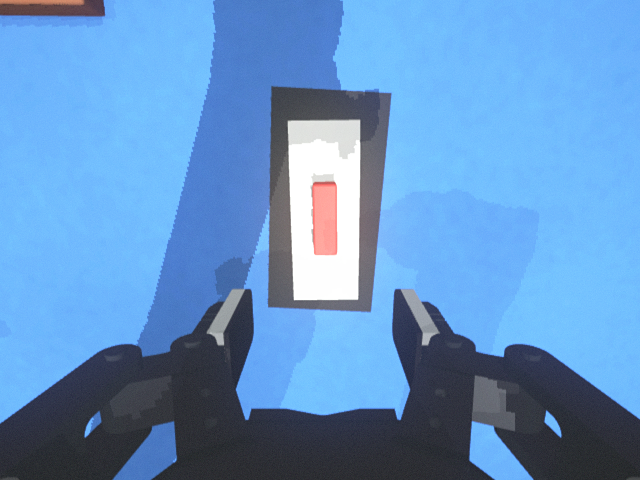

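The lid lies cleanly at (324,210) with its bar at (325,218), nearly aligned; refine the mask (overexposed) for pose.

Run:
```python
from h import *
s=arm.sense();p=np.array(s['tcp_pos']);R=np.array(s['eef_rot'])
K,im,d=shot('wrist'); P=cloud(K,d); hsv=cv2.cvtColor(im,cv2.COLOR_RGB2HSV)
n=(d>0)&(np.hypot(P[...,0]-.534,P[...,1]+.367)<.13)
bar=n&(P[...,2]>.029)&(P[...,2]<.042)
pl=n&(abs(P[...,2]-.0102)<.004)&(hsv[...,2]>140)&((hsv[...,1]<60))
pl=cv2.morphologyEx(pl.astype(np.uint8),cv2.MORPH_OPEN,np.ones((9,9)))>0
for q in (bar,pl):
    r=rect(P[q]); print(r,q.sum(),np.median(P[q][:,2])); t=R.T@(np.r_[r[0]/1000,p[2]]-p); print('tool dxy mm',(t*1000).round(1))
```

```text
(array([ 533.5, -369.7]), array([19.4, 59.9]), 174.3) 1710 0.03410599899671743
tool dxy mm [-0.1  1.5 -0. ]
(array([ 533.1, -369.9]), array([ 60.2, 160.1]), 174.4) 10142 0.01021908967413468
tool dxy mm [-0.4  1.8 -0. ]
```

Emit:
{"api": "servo_tool", "payload": {
  "dp": [
    [0,2,10],
    [0,2,50],
    [0,2,90],
    [0,2,130],
    [0,2,160],
    [0,2,177],
    [0,2,184],
    [0,2,184],
    [0,2,184],
    [0,2,184]
  ],
  "roll": [-0.014,-0.014,-0.014,-0.014,-0.014,-0.014,-0.014,-0.014,-0.014,-0.014]
}}

```text
clock: 69.35
tcp_pos: [0.5344, -0.3708, 0.0256]
eef_rot: [[0.995, -0.098, 0.002], [-0.098, -0.995, -0.001], [0.002, 0.001, -1.0]]
force: [-0.0, -0.4, -0.0]
grip_width: 0.645
```

Emit:
{"api": "servo_tool", "payload": {
  "dp": [
    [0,0,0],
    [0,0,0],
    [0,0,0],
    [0,0,0],
    [0,0,0],
    [0,0,0],
    [0,0,0],
    [0,0,0],
    [0,0,0],
    [0,0,0]
  ],
  "roll": [0,0,0,0,0,0,0,0,0,0],
  "claw": 1
}}

```text
clock: 70.6
tcp_pos: [0.534, -0.3704, 0.0248]
eef_rot: [[0.995, -0.098, 0.001], [-0.098, -0.995, -0.001], [0.001, 0.0, -1.0]]
force: [-0.7, 0.5, 4.9]
grip_width: 0.219
```

Emit:
{"api": "servo_tool", "payload": {
  "dp": [
    [0,0,-40],
    [0,0,-95],
    [0,0,-150],
    [0,0,-190],
    [-6,-55,-190],
    [-12,-110,-190],
    [-18,-165,-190],
    [-24,-220,-190],
    [-30,-275,-190],
    [-36,-330,-190]
  ],
  "roll": [0,0,0,0,-0.05,-0.1,-0.15,-0.2,-0.25,-0.287]
}}

```text
clock: 71.85
tcp_pos: [0.5285, -0.0366, 0.2128]
eef_rot: [[0.982, 0.189, -0.003], [0.189, -0.982, 0.0], [-0.003, -0.001, -1.0]]
force: [-0.0, -0.2, -1.6]
grip_width: 0.216
```

```bash
python3 -c "
from h import *
s=arm.sense();print(s['tcp_pos'],s['eef_rot'],s['grip_width'])"
```

```text
[ 0.52845691 -0.03658118  0.21277064] [[ 9.82003686e-01  1.88843699e-01 -2.61125284e-03]
 [ 1.88845040e-01 -9.82006861e-01  2.74521524e-04]
 [-2.51242655e-03 -7.62703295e-04 -9.99996553e-01]] 0.21631745298542046
```

Emit:
{"api": "servo_tool", "payload": {
  "dp": [
    [8,-37,0],
    [16,-73,0],
    [16,-73,0],
    [16,-73,10],
    [16,-73,20],
    [16,-73,28],
    [16,-73,28],
    [16,-73,28],
    [16,-73,28],
    [16,-73,28]
  ],
  "roll": [0,0,0,0,0,0,0,0,0,0]
}}

```text
clock: 73.1
tcp_pos: [0.5324, 0.0365, 0.1867]
eef_rot: [[0.982, 0.188, 0.001], [0.188, -0.982, -0.0], [0.001, 0.0, -1.0]]
force: [-0.7, 0.5, -1.3]
grip_width: 0.221
```

```bash
python3 -c "
from h import *
s=arm.sense();print(s['tcp_pos'],s['eef_rot'],s['grip_width'])
K,im,d=shot('wrist','w6.png')"
```

```text
[0.53236174 0.03654155 0.18669226] [[ 9.82206849e-01  1.87800516e-01  8.19650869e-04]
 [ 1.87800627e-01 -9.82207168e-01 -5.93386356e-05]
 [ 7.93923132e-04  2.12213761e-04 -9.99999662e-01]] 0.2212024199903459
```

View pics/w6.png

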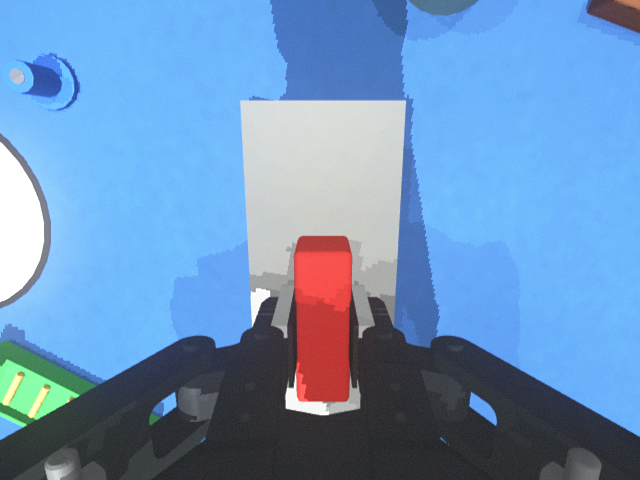

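Lid held square by its bar at (323,320), directly above the stack. Lower 14 mm, then release.

Emit:
{"api": "servo_tool", "payload": {
  "dp": [
    [0,0,4],
    [0,0,7],
    [0,0,10],
    [0,0,12],
    [0,0,13],
    [0,0,14],
    [0,0,14],
    [0,0,14],
    [0,0,14],
    [0,0,14]
  ],
  "roll": [0,0,0,0,0,0,0,0,0,0]
}}

```text
clock: 74.4
tcp_pos: [0.5322, 0.0365, 0.1727]
eef_rot: [[0.982, 0.188, 0.0], [0.188, -0.982, -0.0], [0.0, 0.0, -1.0]]
force: [-2.5, -1.4, 5.4]
grip_width: 0.217
```

Emit:
{"api": "servo_tool", "payload": {
  "dp": [
    [0,0,0],
    [0,0,0],
    [0,0,0],
    [0,0,0],
    [0,0,0],
    [0,0,-20],
    [0,0,-50],
    [0,0,-90],
    [0,0,-100],
    [0,0,-100]
  ],
  "roll": [0,0,0,0,0,0,0,0,0,0],
  "claw": -0.3
}}

```text
clock: 75.65
tcp_pos: [0.5327, 0.0366, 0.2736]
eef_rot: [[0.982, 0.188, 0.003], [0.188, -0.982, -0.0], [0.002, 0.001, -1.0]]
force: [-0.5, -0.5, -1.0]
grip_width: 0.654
```

Run:
```python
from h import *
s=arm.sense();print(s['tcp_pos'],s['clock'],s['force'])
top(.5316,.0368,.158,half=.004)   # lid plate
top(.5316,.0368,.182,half=.003)   # bar
K,im,d=shot('scene','s4.png'); P=cloud(K,d)
for q in ['cleaner_c','mug_c','gauge_box_c','tray_orange_c','dock']: print(q,[(round(r['p'],2),np.round(r['location'],3)) for r in eyes.place_of('scene',q)[:1]])
```

```text
[0.53265946 0.03655113 0.27357352] 75.65 [-0.52103645 -0.50131942 -0.95540551]
(array([531.5,  36.2]), array([ 60.3, 160.1]), 10.8) 17524 z 0.1582 tilt [ 0. -0.]
(array([532.4,  36.4]), array([20. , 59.3]), 10.7) 3057 z 0.1821 tilt [-0.002 -0.   ]
cleaner_c [(0.93, array([0.743, 0.192, 0.052]))]
mug_c [(0.7, array([ 0.739, -0.015,  0.045]))]
gauge_box_c [(0.61, array([ 0.747, -0.173,  0.011]))]
tray_orange_c [(0.89, array([0.533, 0.034, 0.035]))]
dock [(0.67, array([ 0.533,  0.036, -0.005]))]
```

View pics/s4.png

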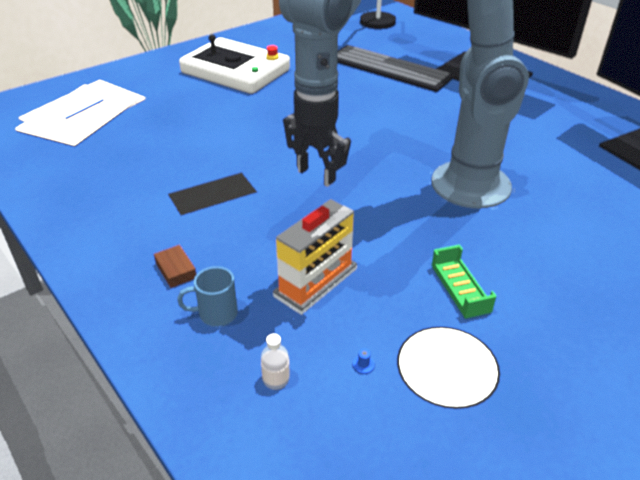

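The full stack stands closed at (317,255), the disc is empty, and the bystanders are unmoved. Handing in.

```bash
python3 -c "
from h import *
print(workorder.finish_job())"
```

```text
the job is handed in; nothing more can be done
None
```

I handed the job in at about 76 s of the 210 s allowed. The yellow and white trays came off the stack. All three steel parts went into the orange tray, one per pocket, and the white tray, yellow tray and lid went back on in that order.

My last measurements, from the camera depth:

| Check | Measured | Expected |
|---|---|---|
| Part boss tops | 52.2–52.3 mm | 52 mm |
| White tray top | 106.0 mm | 106 mm |
| Yellow tray top | 152.0 mm | 152 mm |
| Lid plate top | 158.2 mm | 158 mm |

- **Alignment:** white, yellow and lid sit within about 1 mm of each other sideways, with yaw of 10.8° throughout and no measurable tilt on the lid.
- **Middle part:** it sits about 3 mm off its pocket centre along the tray. It was still flat and within the pocket's play.
- **Bystanders:** the cleaner, mug and gauge box read within 3 mm of their starting positions along the bench. The heights the network gave for the gauge box (about 11 mm, against 15 mm for its true centre) were a little low from the start.
- **Look-alikes:** I left the blue part and the green tray alone.

I did not measure the parts again after the white tray covered them. No final check failed.

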